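# Thread the guide rod through both bushings

### The arm

A 6-joint arm with a two-finger parallel gripper is mounted at the origin on a cart in front of the work surface, level with it; the furniture and walls round the work are solid. World frame = base frame: x ahead of the robot, y to its left, z up, the work surface at z = 0. Lengths are in mm, angles in rad, forces in N, time in s.
With the tool pointing down it reaches from about 350 to 775 mm from the base axis. Payload 7.3 kg.
Tool frame: the origin (TCP) lies midway between the tips of the shut fingers; the grasp point (between the pads) lies ctrl.hold_point_z behind it (ctrl.hold_point_z is the distance from the TCP to the grasp point, in mm); z points along the fingers, x is the direction in which the jaws open and shut, and the axes are right-handed (so a half turn about z gives the same grasp; the last joint's range is limited). The gripper opens to 92 mm and grips with 3 to 60 N. Pads are 19 mm wide; open, the fingers measure 130 mm over their backs; the gripper's body (75 mm by 190 mm) begins 47 mm behind the grasp point.
Start: joints at [-1.399, 0.342, 1.524, -0, 1.275, -0.146], TCP at [164.073, -498.723, 226.741] pointing down, gripper open.
Joint ranges: [-2.53, 2.53], [-0.77, 2.02], [0.04, 2.7], [-1, 4.14], [0.28, 2.66], [-3.11, 3.11]. Speed limits (rad/s): [2.57, 2.57, 3.14, 3.14, 3.14, 3.14].

### API

Orientations are given as [roll, pitch, yaw] about the fixed x, y, z axes, in that order (R = Rz(yaw) Ry(pitch) Rx(roll)).
In Python, from workcell import sensors, eyes, ctrl gives the robot as it stands.
- The arm moves only by the tool jog_arm, never from a script. Its argument "increments" is a list of rows, each an object of numbers: "tx", "ty", "tz": the shift along the tool's x, y, z in m; "wx", "wy", "wz": the turn, a rotation vector about the tool's x, y, z in degrees; "claw": the closure, from 0 (fully open) to 1 (shut). In form: [{"tx": .., "ty": .., "tz": .., "wx": .., "wy": .., "wz": .., "claw": ..}, ...]. A call has 1 to 10 rows; each row is the pose to reach, as a shift and turn from the pose measured when the call began, along the tool's axes at that moment; what a row does not reach only later rows make up. A row lasts 1/12 s, in which the tool goes at most 41.7 mm and 7.16 degrees, less where a joint would pass 70% of its speed; a pose out of reach is approached as far as the arm can. A call with a gripper value outside its range is refused whole. The fingers move at their own pace and stop on an object; "squeeze" is the grip in N (left out, the last holds). Time passes only in rows, so rows that repeat a pose let the fingers close. It gives the time, the measured TCP pose, the force and the opening at its end, in the units of the state.
- sensors.get_state(): the state, without advancing time (a new reading comes with each control period).
- eyes.read_camera(name): name is "side" or "top"; returns (picture, depth): 480x640x3 uint8, red, green, blue; 480x640 float32, mm along the optical axis (not along the pixel's ray), 0 where there is no reading.
- eyes.get_calibration(name): a dict with "fov_y" (degrees; the focal length in pixels is half the picture's height over the tangent of half this angle, whatever the lens; pixels are square), "cx", "cy" (the principal point, pixels), "rvec" (rotation vector, rad) and "tvec" (3), from world to camera coordinates, as OpenCV has them. Camera axes: x right, y down, z forward; pixel columns grow to the right and rows downward; lengths in mm; the calibration is good to about 2 mm. A picture is of the moment at which its call begins. get_calibration takes no time and is no camera call.
- ctrl.close_job(): hands the job in, once; it reports no verdict.
The state is a dict: "clock": time; "joint_pos": joint angles; "dq": joint speeds; "tau": joint torques, N m; "ee_pos": TCP position; "tool_rot": TCP orientation; "force": force on the tool from outside, world axes, zero at the start; "ft_torque": the same for the moment, N m; "finger_gap": finger opening in mm.
Only numpy, scipy, OpenCV 4.12 (cv2) and the standard library are available. Lean on these libraries where they do the work, as an engineer would, in place of code of your own. Each camera call takes 0.05 s, during which the arm holds its last target.

### The job

The straightedge that was used to line up the two bushings still lies on top of the bearing stand: take it off and lay it, without dropping it, flat in its long compartment in the tray. Then pick the round guide rod out of the tray and thread it through one bushing and on through the other, until its two ends stick out beyond the bushings on either side, and finish with the gripper still holding the rod there, without straining it against the bushings. Leave the tape measure, the clamp collar and the wooden block where they are.

Things in the scene. Friction and masses are not known exactly. Their poses are not given: they have to be found in the camera images.
- stand: Aluminium bearing stand, fixed to the bench; origin at the centre of its underside, y along the bores, z up. Base plate 64 x 116 x 12 mm (x, y, z) with two upright blocks, each 44 mm wide in x and 16 mm thick in y, centred at y = +33 and -33 mm, flat tops 100 mm above the bench; 50 mm is free between the blocks. Each holds a brass bushing.
- bore_mid (a point): Point on the bushings' common axis midway between them, 80 mm above the bench; y along the bores, z up. Each bushing is a plain tube, bore 17.5 mm, outside 25 mm, length 20 mm (23 to 43 mm from this point, one in +y, one in -y), standing 2 mm out of its block at both faces. The rod may enter from either end; the bench is freer on the +y (left) side.
- straightedge_mid (a point): Centre of the straightedge, a loose flat steel bar 20 x 130 x 12 mm (x, y, z; long axis y), about 250 g. At the start it lies on the tops of the stand's two blocks, bridging them roughly along the bore axis, underside 100 mm above the bench. Its middle, over the gap, is free to be taken across the 20 mm width.
- tray: Grey plastic tray, fixed to the bench; origin at the centre of its underside. 110 x 176 mm (x, y), floor 5 mm and rim 11 mm above the bench. On its +x side the long straightedge compartment, on its -x side (line x = -27 mm, parallel to y) a cradle for the rod: two notched supports within y = -24..24 mm, walls up to 25 mm above the bench; beyond them the rod is free above the floor.
- gauge_place (a point): Where the straightedge's centre belongs in its compartment, 23 mm above the bench; y along the compartment. Compartment 28 mm wide (x), 142 mm long (y); the bar rests 17 mm above the bench on two raised ends (38 to 77 mm from the middle) whose 4 mm side walls and end walls reach 25 mm; the middle 76 mm is open down to the tray floor for the fingers. Either end may point either way.
- rod_mid (a point): Centre of the guide rod, a loose straight round steel rod 14 mm in diameter, 160 mm long, about 150 g; y along its length, it may be rolled about y. Both ends alike, tapered to 8.4 mm diameter over the last 4 mm. At the start it lies level in the tray's cradle, axis 24 mm above the bench, and can be taken across its diameter on either side of the cradle.
- tape_measure: Pocket tape measure, 36 x 74 x 62 mm, bystander behind the parts box, to the right; origin at the centre of its underside.
- collar: Pale split clamp collar, 36 x 44 x 22 mm, bystander on the bench in front of the carton, behind and left of the stand; origin at the centre of its underside.
- wood_block: Flat wooden block, 44 x 100 x 19 mm, bystander on the bench to the left of the tray; origin at the centre of its underside.

How it is judged:
By the outcome, as a careful person would: the job done as asked, in the order asked, and still so for the second after the job is handed in, while the arm keeps its last pose, push and grip.
It also fails if it takes over 58 s, if anything falls off the work surface, if the arm or the gripper's body presses on something with over 40 N, if the wrist force passes 120 N, or if a joint passes its speed limit or range.

## Working session

There is one attempt and no reset: what is moved stays moved. The work goes in short steps, Python scripts to look and compute and a tool call to move; the robot and the scene stay as the last step left them, time stands still between calls to the robot, and variables do not carry over. Pictures are saved under pics/ and viewed, and the job is handed in when it is done.

Besides the shell and the picture viewer there is one more tool, called after "Request:" by a JSON object that holds its "fn" and its "kwargs". jog_arm: Moves the arm, as the interface text tells. Its arguments: {"type":"object","properties":{"increments":{"type":"array"},"squeeze":{"type":"number"}},"required":["increments"]}

```bash
ls; mkdir -p pics; cat > h.py <<'E'
import numpy as np, cv2
from workcell import sensors, eyes, ctrl
def cal(n):
    c=eyes.get_calibration(n); f=240/np.tan(np.radians(c["fov_y"])/2)
    R=cv2.Rodrigues(np.array(c["rvec"],float))[0]; t=np.array(c["tvec"],float).ravel()
    K=np.array([[f,0,c["cx"]],[0,f,c["cy"]],[0,0,1]]); return K,R,t
def ray(n,u,v,z):
    K,R,t=cal(n); d=R.T@np.linalg.inv(K)@np.array([u,v,1.]); o=-R.T@t
    return o+d*(z-o[2])/d[2]
def cloud(n,dep):
    K,R,t=cal(n); v,u=np.mgrid[:480,:640]
    p=np.stack([(u-K[0,2])/K[0,0]*dep,(v-K[1,2])/K[1,1]*dep,dep],-1)
    return (p-t)@R
def proj(n,P):
    K,R,t=cal(n); q=K@(R@np.array(P,float)+t); return q[:2]/q[2]
def snap(n,name):
    im,d=eyes.read_camera(n); cv2.imwrite(f"pics/{name}.png",im[:,:,::-1]); np.savez(f"pics/{name}.npz",im=im,d=d); return im,d
E
python3 - <<'E'
from h import *
for n in("top","side"):
    snap(n,n+"0"); c=eyes.get_calibration(n); K,R,t=cal(n); print(c,-R.T@t)
s=sensors.get_state();print(s); print(ctrl.hold_point_z)
E
```

```text
pics
{'fov_y': 42.02830044403543, 'cx': 320.497894245642, 'cy': 238.6775683893652, 'rvec': array([ 2.17491452, -2.19685507,  0.09384432]), 'tvec': array([ 178.87992072,  558.05743728, 1331.79423098])} [ 455.23889181  185.12193058 1369.5216045 ]
{'fov_y': 55.61043221516806, 'cx': 320.4844221327947, 'cy': 243.65666063072143, 'rvec': array([ 0.04691892, -2.84350553,  1.31392634]), 'tvec': array([ 533.92933848,  -40.50517352, 1085.10239832])} [510.37753169 868.75215632 670.03946784]
{'clock': 0.1, 'joint_pos': array([-1.39897717e+00,  3.42620337e-01,  1.52491010e+00, -1.79848617e-05,
        1.27541320e+00, -1.45964319e-01]), 'dq': array([ 0.00093041, -0.00054507, -0.00331526,  0.00082901, -0.00174145,
       -0.00166243]), 'tau': array([ 1.29746830e-03, -4.32005060e+01, -2.44693959e+01,  7.19787413e-02,
        5.26221085e-02, -5.42340035e-05]), 'ee_pos': array([ 164.01336252, -498.34067123,  226.1354193 ]), 'tool_rot': array([-3.14141317e+00,  1.33911993e-03, -1.25300748e+00]), 'force': array([ 0.90120351, -0.4656723 , -0.36543152]), 'ft_torque': array([ 0.0232699 , -0.05238509,  0.00861004]), 'finger_gap': 91.7768884803708}
18.8
```

View pics/top0.png

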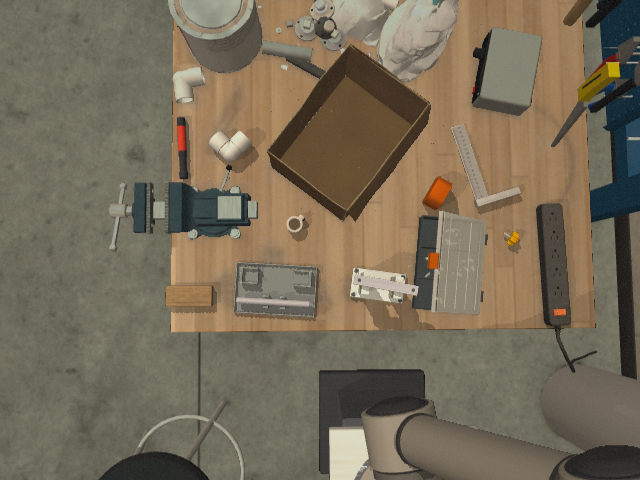

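View pics/side0.png

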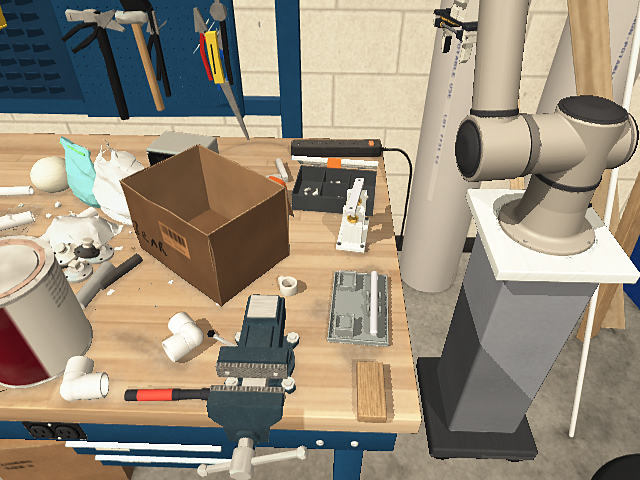

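```bash
python3 - <<'E'
from h import *
a=np.load("pics/top0.npz")["im"]; b=np.load("pics/side0.npz")["im"]
cv2.imwrite("pics/t0c.png",cv2.resize(a[240:340,225:435],None,fx=3.8,fy=3.8,interpolation=cv2.INTER_CUBIC)[:,:,::-1])
cv2.imwrite("pics/s0c.png",cv2.resize(b[160:360,300:420],None,fx=3,fy=3,interpolation=cv2.INTER_CUBIC)[:,:,::-1])
P=cloud("top",np.load("pics/top0.npz")["d"])
Z=P[...,2]
cv2.imwrite("pics/z0.png",cv2.resize(cv2.applyColorMap(np.uint8(np.clip(Z[240:340,225:435]*2,0,255)),cv2.COLORMAP_JET),None,fx=3.8,fy=3.8,interpolation=cv2.INTER_NEAREST))
print(np.median(Z[305:320,330:345]))
E
```

```text
-0.09712944344922834
```

View pics/t0c.png

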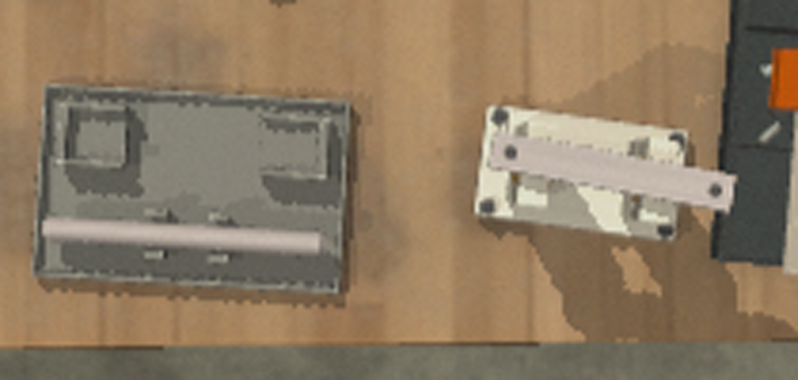

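View pics/s0c.png

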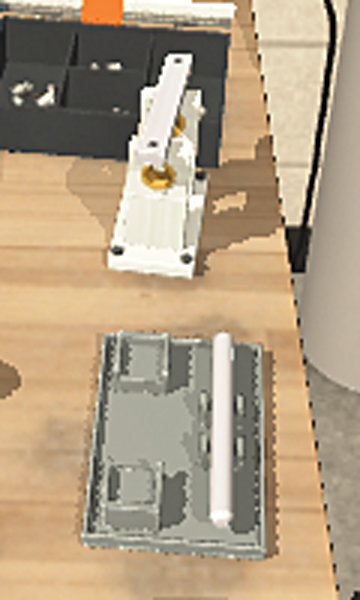

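View pics/z0.png

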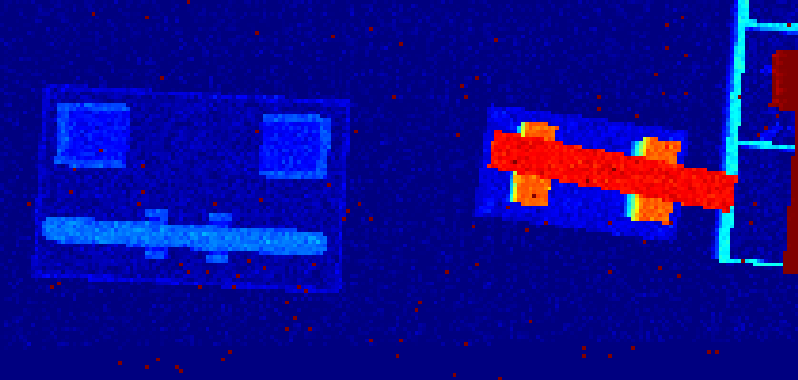

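```bash
cat > m.py <<'E'
from h import *
def fit(mask,n,z,name):
    m=cv2.morphologyEx(mask.astype(np.uint8),cv2.MORPH_OPEN,np.ones((2,2),np.uint8))
    k,l,st,_=cv2.connectedComponentsWithStats(m); 
    i=1+np.argmax(st[1:,4]); m=(l==i)
    c=max(cv2.findContours(cv2.resize(m.astype(np.uint8),None,fx=1,fy=1),0,1)[0],key=len)
    v,u=np.nonzero(m); 
    # use pixel corners
    pts=np.array([ray(n,a+da,b+db,z)[:2] for a,b in zip(u,v) for da in(-.5,.5) for db in(-.5,.5)],np.float32)
    cen=np.array([ray(n,a,b,z)[:2] for a,b in zip(u,v)]).mean(0)
    r=cv2.minAreaRect(pts); print(name,n,"rect",np.round(r[0],1),np.round(r[1],1),round(r[2],2),"centroid",cen.round(1))
    q=pts-pts.mean(0); w,V=np.linalg.eigh(np.cov(q.T)); d=V[:,1]*np.sign(V[1,1]); print("   pca yaw of +y axis (deg)",np.degrees(np.arctan2(-d[0],d[1])).round(2))
    return m
E
python3 - <<'E'
from m import *
for n,f in(("top","top0"),("side","side0")):
    d=np.load(f"pics/{f}.npz")["d"]; P=cloud(n,d); X,Y,Z=np.moveaxis(P,-1,0)
    box=lambda x0,x1,y0,y1:(X>x0)&(X<x1)&(Y>y0)&(Y<y1)
    if n=="top":
        for nm,u,v in(("stand",380,285),("tray",275,290)): print(nm,P[v,u])
    fit((Z>107)&(Z<118)&box(300,450,-100,150),n,112,"bar")
    fit((Z>25)&(Z<36)&box(300,480,150,480),n,28,"rod")
    M=(Z>94)&(Z<105)&box(300,480,-80,150)
    k,l,st,ce=cv2.connectedComponentsWithStats(M.astype(np.uint8))
    for i in range(1,k):
        if st[i,4]>8: q=P[l==i]; print("  top patch",st[i,4],q.mean(0).round(1),q.min(0).round(0),q.max(0).round(0))
    fit((Z>7)&(Z<16)&box(300,480,-80,140),n,12,"base")
    fit((Z>3)&(Z<40)&box(300,480,160,420),n,9,"tray")
    fit((Z>8)&(Z<20)&box(300,480,400,550),n,19,"wood")
E
```

```text
stand [458.2617742   55.69612949 113.86324759]
tray [450.05028546 273.03187934   8.69958749]
bar top rect [423.8 -86.5] [14.1 48.1] 88.45 centroid [422.9 -86.2]
   pca yaw of +y axis (deg) 84.67
rod top rect [426.1 312.4] [83.8 15.3] 86.55 centroid [426.2 314.2]
   pca yaw of +y axis (deg) -4.0
  top patch 11 [478.2  80.  100.3] [477.  74.  97.] [479.  89. 104.]
  top patch 46 [469.7  15.6 100. ] [462.   7.  94.] [476.  24. 105.]
  top patch 58 [449.2  85.5  99.8] [442.  77.  95.] [457.  93. 103.]
  top patch 51 [438.6  20.7  99.7] [432.  12.  94.] [446.  29. 105.]Traceback (most recent call last):
  File "<stdin>", line 13, in <module>
  File "m.py", line 10, in fit
    cen=np.array([ray(n,a,b,z)[:2] for a,b in zip(u,v)]).mean(0)
                  ~~~^^^^^^^^^
  File "h.py", line 8, in ray
    K,R,t=cal(n); d=R.T@np.linalg.inv(K)@np.array([u,v,1.]); o=-R.T@t
          ~~~^^^
  File "h.py", line 4, in cal
    c=eyes.get_calibration(n); f=240/np.tan(np.radians(c["fov_y"])/2)
ValueError: time passes only in moves, steps and waits
```

```bash
python3 - <<'E'
s=open("h.py").read()
s=s.replace('def cal(n):\n    c=eyes','import functools,os,pickle\n@functools.lru_cache\ndef cal(n):\n    fn=f"cal_{n}.pkl"\n    if os.path.exists(fn): return pickle.load(open(fn,"rb"))\n    r=_cal(n); pickle.dump(r,open(fn,"wb")); return r\ndef _cal(n):\n    c=eyes')
open("h.py","w").write(s)
E
cat > r.py <<'E'
from m import *
for n,f in(("top","top0"),("side","side0")):
    d=np.load(f"pics/{f}.npz")["d"]; P=cloud(n,d); X,Y,Z=np.moveaxis(P,-1,0)
    box=lambda x0,x1,y0,y1:(X>x0)&(X<x1)&(Y>y0)&(Y<y1)
    fit((Z>107)&(Z<118)&box(420,500,-40,150),n,112,"bar")
    fit((Z>23)&(Z<36)&box(385,455,200,430),n,27,"rod")
    M=(Z>94)&(Z<105)&box(400,520,-80,150)
    k,l,st,ce=cv2.connectedComponentsWithStats(M.astype(np.uint8))
    for i in range(1,k):
        if st[i,4]>8: q=P[l==i]; print("  top patch",st[i,4],q.mean(0).round(1),q.min(0).round(0),q.max(0).round(0))
    fit((Z>7)&(Z<120)&box(390,520,-8,140) if n=="top" else (Z>7)&(Z<16)&box(390,520,-8,140),n,12,"base")
    fit((Z>7)&(Z<16)&box(390,520,-8,140),n,12,"base")
    fit((Z>3)&(Z<40)&box(370,520,180,420),n,9,"tray")
    fit((Z>14)&(Z<30)&box(450,520,210,300),n,25,"comp R")
    fit((Z>14)&(Z<30)&box(450,520,300,420),n,25,"comp L")
    fit((Z>8)&(Z<25)&box(370,480,420,560),n,19,"wood")
E
python3 r.py
```

```text
bar top rect [457.  42.] [131.7  22.4] 78.94 centroid [457.1  41.9]
   pca yaw of +y axis (deg) -11.32
rod top rect [426.8 276. ] [156.8  22.5] 86.4 centroid [423.7 277.4]
   pca yaw of +y axis (deg) -4.12
  top patch 34 [481.3  80.9  99.4] [477.  72.  94.] [485.  89. 104.]
  top patch 46 [469.7  15.6 100. ] [462.   7.  94.] [476.  24. 105.]
  top patch 58 [449.2  85.5  99.8] [442.  77.  95.] [457.  93. 103.]
  top patch 51 [438.6  20.7  99.7] [432.  12.  94.] [446.  29. 105.]
base top rect [455.3  40.3] [134.9  66.2] 81.58 centroid [456.   45.6]
   pca yaw of +y axis (deg) -8.34
base top rect [437.8  52.1] [96.7 27.9] 81.67 centroid [434.4  50.3]
   pca yaw of +y axis (deg) -6.76
tray top rect [451.2 271.9] [180.  114.3] 86.11 centroid [450.8 271.7]
   pca yaw of +y axis (deg) -4.14
comp R top rect [473.1 219.3] [21.5 36.5] 89.52 centroid [473.7 220. ]
   pca yaw of +y axis (deg) 87.66
comp L top rect [480.7 327.5] [40.8 36.4] 89.42 centroid [480.6 326.9]
   pca yaw of +y axis (deg) -22.72
wood top rect [438.2 462.4] [90.6 42.8] 89.41 centroid [437.9 462.2]
   pca yaw of +y axis (de
[... 499 characters left out ...]
p patch 9 [473.8 105.  103.5] [468. 104. 102.] [480. 107. 105.]
base side rect [456.4  58.1] [119.1  66.5] 81.26 centroid [454.1  81. ]
   pca yaw of +y axis (deg) -31.25
base side rect [456.4  58.1] [119.1  66.5] 81.26 centroid [454.1  81. ]
   pca yaw of +y axis (deg) -31.25
tray side rect [449.3 272.1] [193.4 112.3] 86.05 centroid [449.6 281.6]
   pca yaw of +y axis (deg) -3.93
comp R side rect [473.8 229.9] [35.7 36.2] 88.32 centroid [473.5 232. ]
   pca yaw of +y axis (deg) 86.45
comp L side rect [481.2 334.9] [49.  37.5] 88.51 centroid [480.3 337.2]
   pca yaw of +y axis (deg) -13.68
wood side rect [438.  468.7] [97.  46.1] 89.14 centroid [438.2 470.7]
   pca yaw of +y axis (deg) -1.14
```

```bash
python3 - <<'E'
from h import *
d=np.load("pics/top0.npz")["d"]; P=cloud("top",d); d2=np.load("pics/side0.npz")["d"]; P2=cloud("side",d2)
print("obstacles")
H=np.zeros((14,26))
for Q in(P,P2):
    q=Q.reshape(-1,3)
    for x,y,z in q[(q[:,0]>400)&(q[:,0]<680)&(q[:,1]>-60)&(q[:,1]<460)&(q[:,2]<350)&(q[:,2]>0)]:
        i,j=int((x-400)/20),int((y+60)/20); H[i,j]=max(H[i,j],z)
print("cols y from -60 step 20; rows x from 400 step20"); print(H.astype(int))
# stand frame
for yaw in(-8.0,-8.5,-9.0):
  a=np.radians(yaw); c,s=np.cos(a),np.sin(a)
  for n,Q in(("top",P),("side",P2)):
    q=Q.reshape(-1,3)-[458.5,50,0]; xp=q[:,0]*c+q[:,1]*s; yp=-q[:,0]*s+q[:,1]*c; z=q[:,2]
    o=[]
    for sg in(1,-1):
        m=(abs(z-100)<4)&(abs(xp)<30)&(abs(yp-sg*33)<14)
        o.append((sg,m.sum(),np.percentile(xp[m],[1,99]).round(1),np.percentile(yp[m],[2,98]).round(1)))
    m=(abs(z-12)<4)&(abs(xp)<40)&(abs(yp)<66)
    o.append(("base",np.percentile(xp[m],[.5,99.5]).round(1),np.percentile(yp[m],[.5,99.5]).round(1)))
    for yb in(-40,-20,0,20,40):
        k=m&(abs(yp-yb)<10); o.append((yb,xp[k].min().round(1),xp[k].max().round(1)) if k.any() else None)
    print(yaw,n,o)
E
```

```text
obstacles
cols y from -60 step 20; rows x from 400 step20
[[142  52  49   4   6   5   7   7   5   7   7   5  30  34  33  33  32  30
   26  16  17  14   5  20  23  21]
 [144  51 118 104 104  17  73  16  20   6   7   6  30  39  39  35  38  36
   36  36  34  15   5  26  24  26]
 [144 110 117 117 116 118 116 118 107   5   6   5  27  28  27  10  11  10
   11  12  13  17   7  26  25  25]
 [144  52  18 113 119 117 116 117 115   6   7   9  28  28  30  14  10  10
   27  30  29  10   8  21  23  25]
 [143 130  15  17  16  18 103 103 113   5   5   6  28  29  29  10  11   9
   28  29  30   7   8   6   5   5]
 [145 129   7   7   6   9   6   6   8   6   6   7  17  16  19  18  14  13
   14  21  26   7   6   7   4   7]
 [143  52   8   6   4   5   8   7   6   5   4   8   7   8   8   5   7   6
    7   5   6   6   5   7   6   6]
 [140  53   7   6   6   7   5   5   7   6   7   6   8   6   4   4   3   7
    7   5   6   5   6   4   5   6]
 [138  52   7   6   6   8   6   6   8   7   5   8   4  17  25  23   6   7
    5   9  22  22  33  32  82 115]
 [134  53   8   6   7   5   7 115 171 170   7   5   7  29  24
[... 2252 characters left out ...]
40.7, -24.1])), ('base', array([-31.8,  32.1]), array([-57.1,  58. ])), (-40, np.float64(-31.1), np.float64(32.2)), (-20, np.float64(-31.5), np.float64(32.3)), (0, np.float64(-31.6), np.float64(32.2)), (20, np.float64(-31.5), np.float64(31.5)), (40, np.float64(-32.2), np.float64(31.6))]
-9.0 side [(1, np.int64(71), array([-22.6,  20.4]), array([23.4, 41.7])), (-1, np.int64(57), array([-21.9,  21.5]), array([-41.1, -22.8])), ('base', array([-32.7,  31. ]), array([-49.3,  59.1])), (-40, np.float64(-31.9), np.float64(-21.8)), (-20, np.float64(-32.1), np.float64(31.2)), (0, np.float64(-31.9), np.float64(31.0)), (20, np.float64(-32.6), np.float64(31.0)), (40, np.float64(-32.7), np.float64(31.3))]
```

```bash
cat >> h.py <<'E'
from scipy.spatial.transform import Rotation as Ro
def goal(p,yaw,s=None,roll=np.pi,pitch=0.):
    s=s or sensors.get_state(); R0=Ro.from_euler("xyz",s["tool_rot"]); R1=Ro.from_euler("xyz",[roll,pitch,np.radians(yaw)])
    t=R0.inv().apply(np.array(p,float)-s["ee_pos"])/1000; w=np.degrees((R0.inv()*R1).as_rotvec())
    print("t(m)",t.round(4),"w(deg)",w.round(2))
E
python3 - <<'E'
from h import *
for n in("top","side"):
    P=cloud(n,np.load(f"pics/{n}0.npz")["d"]).reshape(-1,3)
    for yaw in(-3.6,-4.,-4.4):
        a=np.radians(yaw); c,s=np.cos(a),np.sin(a)
        q=P-[450.5,272,0]; x=q[:,0]*c+q[:,1]*s; y=-q[:,0]*s+q[:,1]*c; z=q[:,2]
        pr=lambda v:np.percentile(v,[1,99]).round(1)
        m=(z>8)&(z<14)&(abs(x)<62)&(abs(y)<95); print(n,yaw,"rim",pr(x[m]),pr(y[m]))
        for lo,hi in((14,20.5),(21.5,29)):
            for sg in(1,-1):
                m=(z>lo)&(z<hi)&(x>0)&(x<52)&(y*sg>30)&(y*sg<82); print("  comp",lo,sg,m.sum(),pr(x[m]),pr(y[m]),z[m].mean().round(1))
        m=(z>27)&(z<36)&(x<-10)&(x>-45)&(abs(y)<90); print("  rod x,y",pr(x[m]),pr(y[m]), np.polyfit(y[m],x[m],1))
        g=x*0
E
python3 - <<'E'
from h import *
goal([420,-250,240],-11.3-20); goal([457.8,45.9,200],-11.3)
E
```

```text
top -3.6 rim [-53.1  56.3] [-86.1  88.9]
  comp 14 1 170 [13.9 43.5] [39.2 77.2] 17.1
  comp 14 -1 150 [13.8 41.9] [-69.5 -37.3] 17.1
  comp 21.5 1 95 [11.2 46.7] [39.6 78. ] 24.4
  comp 21.5 -1 100 [10.5 46. ] [-75.6 -38.4] 25.0
  rod x,y [-35.6 -17.7] [-74.6  79.3] [ 5.81817262e-03 -2.54954996e+01]
top -4.0 rim [-53.1  56.4] [-86.2  88.9]
  comp 14 1 170 [13.6 43. ] [39.4 77.4] 17.1
  comp 14 -1 150 [14.1 42.3] [-69.3 -37.1] 17.1
  comp 21.5 1 95 [10.7 46.4] [39.7 78.3] 24.4
  comp 21.5 -1 100 [10.8 46.5] [-75.4 -38.1] 25.0
  rod x,y [-35.7 -17.9] [-74.8  79.1] [-1.10737128e-03 -2.54952160e+01]
top -4.4 rim [-53.2  56.7] [-86.2  88.9]
  comp 14 1 170 [13.3 42.6] [39.6 77.6] 17.1
  comp 14 -1 150 [14.4 42.8] [-69.2 -37. ] 17.1
  comp 21.5 1 95 [10.3 46.1] [39.8 78.6] 24.4
  comp 21.5 -1 100 [11.1 46.9] [-75.1 -37.8] 25.0
  rod x,y [-35.9 -17.9] [-75.   78.8] [-8.03302053e-03 -2.54961552e+01]
side -3.6 rim [-54.   55.7] [-86.8  89.5]
  comp 14 1 213 [13.2 44. ] [38.4 77.8] 18.0
  comp 14 -1 192 [11.9 44.1] [-72.2 -36.7] 18.0
  comp 21.5 1 141 [10.3 45.8] [40.1 78.6] 25.6
  comp 21.5 
[... 163 characters left out ...]
 213 [12.6 43.5] [38.5 78.1] 18.0
  comp 14 -1 192 [12.2 44.3] [-72.  -36.5] 18.0
  comp 21.5 1 141 [ 9.7 45.3] [40.3 78.8] 25.6
  comp 21.5 -1 110 [10.2 45.6] [-76.4 -37.3] 25.4
  rod x,y [-32.9 -19.3] [-73.5  80.9] [-2.54066395e-03 -2.61170905e+01]
side -4.4 rim [-54.6  55.6] [-86.9  89.4]
  comp 14 1 213 [12.1 43. ] [38.6 78.2] 18.0
  comp 14 -1 192 [12.5 44.6] [-71.8 -36.3] 18.0
  comp 21.5 1 141 [ 9.2 44.9] [40.5 79. ] 25.6
  comp 21.5 -1 110 [10.7 45.9] [-76.3 -37. ] 25.4
  rod x,y [-33.4 -19.3] [-73.7  80.7] [-9.46504375e-03 -2.61187200e+01]
t(m) [-0.1559 -0.3208 -0.0136] w(deg) [-4.000e-02  7.000e-02 -4.049e+01]
t(m) [-0.4252 -0.4491  0.0268] w(deg) [-5.000e-02  6.000e-02 -6.049e+01]
```

Request:
{"fn": "jog_arm", "kwargs": {"increments": [{"tx": -0.156,"ty": -0.321,"tz": -0.014,"wz": -40.5,"claw": 0.35},{"tx": -0.156,"ty": -0.321,"tz": -0.014,"wz": -40.5,"claw": 0.35},{"tx": -0.156,"ty": -0.321,"tz": -0.014,"wz": -40.5,"claw": 0.35},{"tx": -0.156,"ty": -0.321,"tz": -0.014,"wz": -40.5,"claw": 0.35},{"tx": -0.156,"ty": -0.321,"tz": -0.014,"wz": -40.5,"claw": 0.35},{"tx": -0.156,"ty": -0.321,"tz": -0.014,"wz": -40.5,"claw": 0.35},{"tx": -0.156,"ty": -0.321,"tz": -0.014,"wz": -40.5,"claw": 0.35},{"tx": -0.156,"ty": -0.321,"tz": -0.014,"wz": -40.5,"claw": 0.35},{"tx": -0.156,"ty": -0.321,"tz": -0.014,"wz": -40.5,"claw": 0.35},{"tx": -0.156,"ty": -0.321,"tz": -0.014,"wz": -40.5,"claw": 0.35}], "squeeze": 40}}

```text
invalid input
```

```bash
python3 -c "
from h import *
goal([457.8,45.9,180],-11.3)"
```

```text
t(m) [-0.4251 -0.4491  0.0468] w(deg) [-5.000e-02  6.000e-02 -6.049e+01]
```

Request:
{"fn": "jog_arm", "kwargs": {"increments": [{"tx": -0.156,"ty": -0.321,"tz": -0.014,"wx": 0,"wy": 0,"wz": -40.5,"claw": 0.35},{"tx": -0.156,"ty": -0.321,"tz": -0.014,"wx": 0,"wy": 0,"wz": -40.5,"claw": 0.35}], "squeeze": 40}}

```text
clock: 0.27
ee_pos: [223.2, -440.6, 229.1]
tool_rot: [-3.141, 0.002, -1.002]
force: [1.7, 0.2, -0.4]
finger_gap: 82.9
```

```bash
python3 -c "
from h import *
goal([420,-200,220],-25); goal([457.8,45.9,180],-11.3)"
```

```text
t(m) [-0.0966 -0.2954  0.0094] w(deg) [ -0.06   0.08 -32.38]
t(m) [-0.2833 -0.4598  0.0498] w(deg) [ -0.07   0.08 -46.08]
```

Request:
{"fn": "jog_arm", "kwargs": {"increments": [{"tx": -0.097,"ty": -0.295,"tz": 0.009,"wx": 0,"wy": 0,"wz": -32.4,"claw": 0.35},{"tx": -0.097,"ty": -0.295,"tz": 0.009,"wx": 0,"wy": 0,"wz": -32.4,"claw": 0.35},{"tx": -0.097,"ty": -0.295,"tz": 0.009,"wx": 0,"wy": 0,"wz": -32.4,"claw": 0.35},{"tx": -0.097,"ty": -0.295,"tz": 0.009,"wx": 0,"wy": 0,"wz": -32.4,"claw": 0.35},{"tx": -0.097,"ty": -0.295,"tz": 0.009,"wx": 0,"wy": 0,"wz": -32.4,"claw": 0.35},{"tx": -0.283,"ty": -0.46,"tz": 0.05,"wx": 0,"wy": 0,"wz": -46.1,"claw": 0.35},{"tx": -0.283,"ty": -0.46,"tz": 0.05,"wx": 0,"wy": 0,"wz": -46.1,"claw": 0.35},{"tx": -0.283,"ty": -0.46,"tz": 0.05,"wx": 0,"wy": 0,"wz": -46.1,"claw": 0.35},{"tx": -0.283,"ty": -0.46,"tz": 0.05,"wx": 0,"wy": 0,"wz": -46.1,"claw": 0.35},{"tx": -0.283,"ty": -0.46,"tz": 0.05,"wx": 0,"wy": 0,"wz": -46.1,"claw": 0.35}]}}

```text
clock: 1.1
ee_pos: [417.6, -80.1, 196.7]
tool_rot: [-3.14, 0.001, -0.197]
force: [0.5, -0.1, 0.3]
finger_gap: 59.3
```

```bash
python3 -c "
from h import *
goal([457.8,45.9,170],-11.3)"
```

```text
t(m) [ 0.0148 -0.1314  0.0269] w(deg) [-0.09  0.05  0.  ]
```

Request:
{"fn": "jog_arm", "kwargs": {"increments": [{"tx": 0.0148,"ty": -0.1314,"tz": 0.027,"wx": -0.09,"wy": 0.05,"wz": 0,"claw": 0.35},{"tx": 0.0148,"ty": -0.1314,"tz": 0.027,"wx": -0.09,"wy": 0.05,"wz": 0,"claw": 0.35},{"tx": 0.0148,"ty": -0.1314,"tz": 0.027,"wx": -0.09,"wy": 0.05,"wz": 0,"claw": 0.35},{"tx": 0.0148,"ty": -0.1314,"tz": 0.027,"wx": -0.09,"wy": 0.05,"wz": 0,"claw": 0.35},{"tx": 0.0148,"ty": -0.1314,"tz": 0.027,"wx": -0.09,"wy": 0.05,"wz": 0,"claw": 0.35},{"tx": 0.0148,"ty": -0.1314,"tz": 0.027,"wx": -0.09,"wy": 0.05,"wz": 0,"claw": 0.35}]}}

```text
clock: 1.6
ee_pos: [457.4, 46.4, 169.5]
tool_rot: [3.141, 0.001, -0.195]
force: [-0.5, 0.6, 0.8]
finger_gap: 59.7
```

```bash
python3 -c "
from h import *
goal([457.8,45.9,95],-11.3)
b,_=snap('side','side1')
cv2.imwrite('pics/s1c.png',cv2.resize(b[80:280,280:430],None,fx=3,fy=3,interpolation=cv2.INTER_CUBIC)[:,:,::-1])"
```

```text
t(m) [0.0006 0.0004 0.0745] w(deg) [0.02 0.07 0.14]
```

View pics/s1c.png

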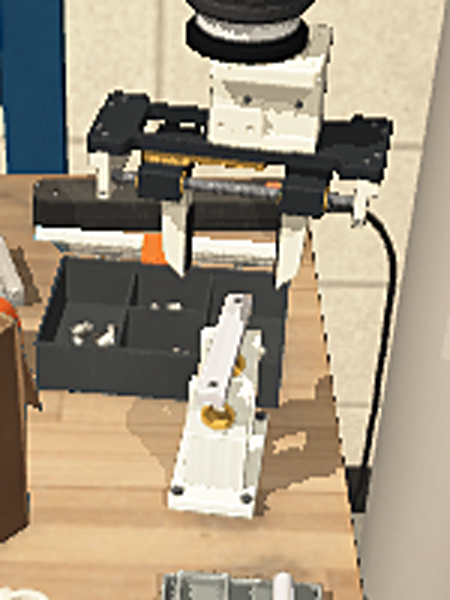

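```bash
python3 -c "
from h import *
s=sensors.get_state(); print(s['ee_pos'],proj('side',s['ee_pos']),proj('top',s['ee_pos']))
for g in(-31,31):
  R=Ro.from_euler('xyz',s['tool_rot']); print(proj('side',s['ee_pos']+R.apply([g,0,0])))"
```

```text
[457.49476311  45.60252414 169.74917997] [356.9097852  171.31648078] [388.26936797 285.24526749]
[371.66402164 173.13990255]
[342.31763872 169.51309112]
```

Request:
{"fn": "jog_arm", "kwargs": {"increments": [{"tx": 0.0005,"ty": 0.0004,"tz": 0.038,"wx": 0,"wy": 0,"wz": 0,"claw": 0.35},{"tx": 0.0005,"ty": 0.0004,"tz": 0.06,"wx": 0,"wy": 0,"wz": 0,"claw": 0.35},{"tx": 0.0005,"ty": 0.0004,"tz": 0.0745,"wx": 0,"wy": 0,"wz": 0,"claw": 0.35},{"tx": 0.0005,"ty": 0.0004,"tz": 0.0745,"wx": 0,"wy": 0,"wz": 0,"claw": 0.35},{"tx": 0.0005,"ty": 0.0004,"tz": 0.0745,"wx": 0,"wy": 0,"wz": 0,"claw": 0.35}]}}

```text
clock: 2.07
ee_pos: [457.6, 43.9, 95.3]
tool_rot: [3.141, 0.002, -0.199]
force: [0.5, -0.2, 1.1]
finger_gap: 59.5
```

Request:
{"fn": "jog_arm", "kwargs": {"increments": [{"tx": 0,"ty": 0,"tz": 0,"wx": 0,"wy": 0,"wz": 0,"claw": 0.9},{"tx": 0,"ty": 0,"tz": 0,"wx": 0,"wy": 0,"wz": 0,"claw": 0.9},{"tx": 0,"ty": 0,"tz": 0,"wx": 0,"wy": 0,"wz": 0,"claw": 0.9},{"tx": 0,"ty": 0,"tz": 0,"wx": 0,"wy": 0,"wz": 0,"claw": 0.9},{"tx": 0,"ty": 0,"tz": 0,"wx": 0,"wy": 0,"wz": 0,"claw": 0.9},{"tx": 0,"ty": 0,"tz": 0,"wx": 0,"wy": 0,"wz": 0,"claw": 0.9},{"tx": 0,"ty": 0,"tz": 0,"wx": 0,"wy": 0,"wz": 0,"claw": 0.9},{"tx": 0,"ty": 0,"tz": 0,"wx": 0,"wy": 0,"wz": 0,"claw": 0.9}], "squeeze": 45}}

```text
clock: 2.73
ee_pos: [457.7, 43.9, 95.5]
tool_rot: [3.141, 0.001, -0.198]
force: [-0.6, 0.7, 1.8]
finger_gap: 19.5
```

Gripped at 20 mm. Lift and look.

Request:
{"fn": "jog_arm", "kwargs": {"increments": [{"tx": 0,"ty": 0,"tz": -0.02,"wx": 0,"wy": 0,"wz": 0,"claw": 0.9},{"tx": 0,"ty": 0,"tz": -0.045,"wx": 0,"wy": 0,"wz": 0,"claw": 0.9},{"tx": 0,"ty": 0,"tz": -0.07,"wx": 0,"wy": 0,"wz": 0,"claw": 0.9},{"tx": 0,"ty": 0,"tz": -0.09,"wx": 0,"wy": 0,"wz": 0,"claw": 0.9},{"tx": 0,"ty": 0,"tz": -0.09,"wx": 0,"wy": 0,"wz": 0,"claw": 0.9},{"tx": 0,"ty": 0,"tz": -0.09,"wx": 0,"wy": 0,"wz": 0,"claw": 0.9}]}}

```text
clock: 3.23
ee_pos: [458.0, 44.0, 185.6]
tool_rot: [3.141, 0.0, -0.198]
force: [0.4, 0.4, -2.7]
finger_gap: 19.5
```

```bash
cat > at.py <<'E'
from h import *
import sys
# mean pose (state constant between calls)
s=sensors.get_state(); print(s['clock'],s['ee_pos'].round(1),np.degrees(s['tool_rot']).round(2),s['force'].round(1),s['ft_torque'].round(2),round(s['finger_gap'],1),s['joint_pos'].round(2))
E
python3 - <<'E'
from at import *
goal([479,275.3,120],-4)
b,d=snap('side','side2'); a,d1=snap('top','top2')
out=np.hstack([cv2.resize(b[120:270,290:420],(390,450)),cv2.resize(a[230:330,330:430],(400,450))])
cv2.imwrite('pics/c2.png',out[:,:,::-1])
E
```

```text
3.2333 [458.   44.  185.6] [ 1.7997e+02  1.0000e-02 -1.1360e+01] [ 0.4  0.4 -2.7] [ 0.01 -0.1  -0.02] 19.5 [-0.07  0.27  1.76 -0.    1.12  0.13]
t(m) [-0.0249 -0.2309  0.0654] w(deg) [ 0.03  0.01 -7.36]
```

View pics/c2.png

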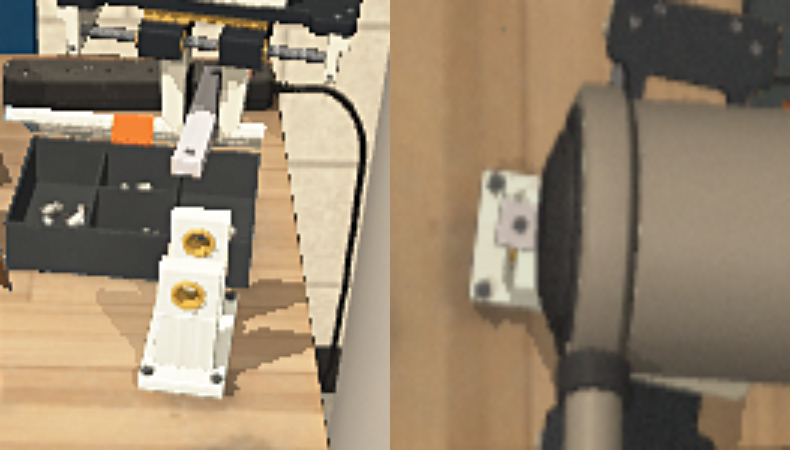

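```bash
python3 - <<'E'
from at import *
for n in("side","top"):
    P=cloud(n,np.load(f"pics/{n}2.npz")["d"]).reshape(-1,3)
    R=Ro.from_euler('xyz',s['tool_rot']); q=R.inv().apply(P-s['ee_pos'])  # tool: z down, y = -bar y
    m=(abs(q[:,0])<14)&(q[:,1]<-20)&(q[:,1]>-80)&(q[:,2]<6)&(q[:,2]>-30)
    k=q[m]; print(n,m.sum())
    if m.sum()>10:
        print(k.min(0).round(1),k.max(0).round(1)); 
        t=k[(k[:,1]>-64)&(k[:,2]<-13)]
        if len(t)>10: print("z vs y",np.polyfit(t[:,1],t[:,2],1),"x vs y",np.polyfit(t[:,1],t[:,0],1))
E
```

```text
3.3333 [456.9  44.1 184. ] [179.94   0.24 -11.36] [ 0.6 -0.2 -3.8] [-0.03 -0.09 -0.01] 19.4 [-0.07  0.27  1.76 -0.    1.12  0.13]
side 179
[ -8.7 -66.4 -21.6] [ 11.7 -20.9  -8.1]
z vs y [ -0.05470598 -21.25135497] x vs y [-0.00692776  0.86358551]
top 107
[ -8.8 -65.4 -22.1] [ 11.  -47.2  -3.1]
z vs y [  0.05870119 -13.95815601] x vs y [-0.07942436 -3.36540342]
```

```bash
python3 - <<'E'
from at import *
goal([478.8,272.3,150],-4)
E
```

```text
3.3333 [456.9  44.1 184. ] [179.94   0.24 -11.36] [ 0.6 -0.2 -3.8] [-0.03 -0.09 -0.01] 19.4 [-0.07  0.27  1.76 -0.    1.12  0.13]
t(m) [-0.0233 -0.2281  0.0339] w(deg) [ 0.04  0.24 -7.36]
```

Request:
{"fn": "jog_arm", "kwargs": {"increments": [{"tx": -0.003,"ty": -0.03,"tz": 0,"wx": 0,"wy": 0,"wz": -1,"claw": 0.9},{"tx": -0.007,"ty": -0.065,"tz": 0,"wx": 0,"wy": 0,"wz": -3,"claw": 0.9},{"tx": -0.01,"ty": -0.1,"tz": 0,"wx": 0,"wy": 0,"wz": -5,"claw": 0.9},{"tx": -0.014,"ty": -0.135,"tz": 0,"wx": 0,"wy": 0,"wz": -7,"claw": 0.9},{"tx": -0.018,"ty": -0.17,"tz": 0,"wx": 0,"wy": 0,"wz": -7.4,"claw": 0.9},{"tx": -0.021,"ty": -0.2,"tz": 0.015,"wx": 0,"wy": 0,"wz": -7.4,"claw": 0.9},{"tx": -0.0233,"ty": -0.228,"tz": 0.034,"wx": 0,"wy": 0,"wz": -7.4,"claw": 0.9},{"tx": -0.0233,"ty": -0.228,"tz": 0.034,"wx": 0,"wy": 0,"wz": -7.4,"claw": 0.9},{"tx": -0.0233,"ty": -0.228,"tz": 0.034,"wx": 0,"wy": 0,"wz": -7.4,"claw": 0.9}]}}

```text
clock: 4.08
ee_pos: [476.9, 272.7, 146.5]
tool_rot: [3.138, 0.01, -0.066]
force: [-0.3, 0.3, -3.0]
finger_gap: 19.6
```

```bash
python3 - <<'E'
from at import *
goal([478.8,272.3,40],-4)
E
```

```text
4.0833 [476.9 272.7 146.5] [179.8    0.57  -3.81] [-0.3  0.3 -3. ] [-0.04 -0.07 -0.01] 19.6 [0.38 0.47 1.56 0.   1.12 0.45]
t(m) [ 3.000e-03 -1.000e-04  1.065e-01] w(deg) [0.2  0.57 0.19]
```

Request:
{"fn": "jog_arm", "kwargs": {"increments": [{"tx": 0.003,"ty": 0,"tz": 0.035,"wx": 0.2,"wy": 0.57,"wz": 0.2,"claw": 0.9},{"tx": 0.003,"ty": 0,"tz": 0.07,"wx": 0.2,"wy": 0.57,"wz": 0.2,"claw": 0.9},{"tx": 0.003,"ty": 0,"tz": 0.1,"wx": 0.2,"wy": 0.57,"wz": 0.2,"claw": 0.9},{"tx": 0.003,"ty": 0,"tz": 0.1065,"wx": 0.2,"wy": 0.57,"wz": 0.2,"claw": 0.9},{"tx": 0.003,"ty": 0,"tz": 0.1065,"wx": 0.2,"wy": 0.57,"wz": 0.2,"claw": 0.9},{"tx": 0.003,"ty": 0,"tz": 0.1065,"wx": 0.2,"wy": 0.57,"wz": 0.2,"claw": 0.9}]}}

```text
clock: 4.58
ee_pos: [479.6, 271.9, 40.9]
tool_rot: [-3.141, -0.001, -0.071]
force: [1.7, -0.6, -2.3]
finger_gap: 19.6
```

```bash
python3 - <<'E'
from at import *
goal([478.8,272.3,15],-4)
b,d=snap('side','side3'); a,d1=snap('top','top3')
out=np.hstack([cv2.resize(b[230:360,310:410],(400,520)),cv2.resize(a[240:340,225:325],(400,520))])
cv2.imwrite('pics/c3.png',out[:,:,::-1])
E
```

```text
4.5833 [479.6 271.9  40.9] [-1.7998e+02 -5.0000e-02 -4.0500e+00] [ 1.7 -0.6 -2.3] [-0.02 -0.16 -0.  ] 19.6 [ 0.38  0.6   1.67 -0.    0.87  0.45]
t(m) [-0.0009 -0.0004  0.0259] w(deg) [-0.02 -0.05 -0.05]
```

View pics/c3.png

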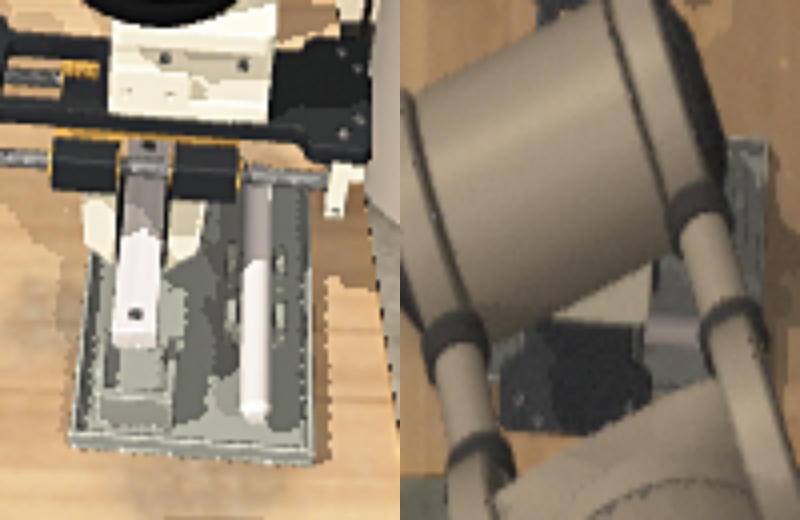

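```bash
python3 - <<'E'
from h import *
P=cloud("side",np.load("pics/side3.npz")["d"]).reshape(-1,3)
a=np.radians(-4); c,s=np.cos(a),np.sin(a); q=P-[478.7,271.3,0]; x=q[:,0]*c+q[:,1]*s; y=-q[:,0]*s+q[:,1]*c; z=q[:,2]
m=(z>53)&(z<65)&(y>30)&(y<75)&(abs(x)<16); print(m.sum(),np.percentile(x[m],[2,98]),np.percentile(y[m],[2,98]),z[m].mean(),np.polyfit(y[m],x[m],1),np.polyfit(y[m],z[m],1))
m=(z>21.5)&(z<29)&(y>30)&(y<85)&(abs(x)<22); print(m.sum(),np.percentile(x[m],[2,98]),np.percentile(y[m],[2,98]))
E
```

```text
182 [-8.32343908 10.563781  ] [31.0888575  65.77513702] 58.4458743629143 [0.00980846 0.51439712] [-3.64677665e-02  6.02525038e+01]
143 [-18.27755142  17.134224  ] [38.78371128 76.80084035]
```

Request:
{"fn": "jog_arm", "kwargs": {"increments": [{"tx": -0.0015,"ty": 0,"tz": 0.012,"wx": 0,"wy": 0,"wz": 0,"claw": 0.9},{"tx": -0.0015,"ty": 0,"tz": 0.02,"wx": 0,"wy": 0,"wz": 0,"claw": 0.9},{"tx": -0.0015,"ty": 0,"tz": 0.024,"wx": 0,"wy": 0,"wz": 0,"claw": 0.9},{"tx": -0.0015,"ty": 0,"tz": 0.026,"wx": 0,"wy": 0,"wz": 0,"claw": 0.9},{"tx": -0.0015,"ty": 0,"tz": 0.026,"wx": 0,"wy": 0,"wz": 0,"claw": 0.9}]}}

```text
clock: 5.1
ee_pos: [479.0, 272.6, 16.1]
tool_rot: [-3.14, -0.003, -0.07]
force: [0.1, 0.2, -2.5]
finger_gap: 19.4
```

Request:
{"fn": "jog_arm", "kwargs": {"increments": [{"tx": 0,"ty": 0,"tz": 0.001,"wx": 0,"wy": 0,"wz": 0,"claw": 0.9},{"tx": 0,"ty": 0,"tz": 0.002,"wx": 0,"wy": 0,"wz": 0,"claw": 0.9},{"tx": 0,"ty": 0,"tz": 0.0025,"wx": 0,"wy": 0,"wz": 0,"claw": 0.9},{"tx": 0,"ty": 0,"tz": 0.003,"wx": 0,"wy": 0,"wz": 0,"claw": 0.9},{"tx": 0,"ty": 0,"tz": 0.003,"wx": 0,"wy": 0,"wz": 0,"claw": 0.9}]}}

```text
clock: 5.52
ee_pos: [479.0, 272.6, 13.1]
tool_rot: [-3.14, -0.003, -0.07]
force: [0.4, -0.4, -2.9]
finger_gap: 19.5
```

Request:
{"fn": "jog_arm", "kwargs": {"increments": [{"tx": 0,"ty": 0,"tz": 0.0005,"wx": 0,"wy": 0,"wz": 0,"claw": 0.9},{"tx": 0,"ty": 0,"tz": 0.001,"wx": 0,"wy": 0,"wz": 0,"claw": 0.9},{"tx": 0,"ty": 0,"tz": 0.001,"wx": 0,"wy": 0,"wz": 0,"claw": 0.9}]}}

```text
clock: 5.77
ee_pos: [479.1, 272.7, 12.6]
tool_rot: [-3.14, -0.004, -0.07]
force: [-0.4, -0.5, 2.8]
finger_gap: 19.2
```

```bash
python3 at.py
```

```text
5.7667 [479.1 272.7  12.6] [-179.9    -0.21   -4.03] [-0.4 -0.5  2.8] [-0.15  0.21  0.04] 19.2 [ 0.38  0.64  1.69 -0.    0.8   0.45]
```

Request:
{"fn": "jog_arm", "kwargs": {"increments": [{"tx": 0,"ty": 0,"tz": 0,"wx": 0,"wy": 0,"wz": 0,"claw": 0.76},{"tx": 0,"ty": 0,"tz": 0,"wx": 0,"wy": 0,"wz": 0,"claw": 0.72},{"tx": 0,"ty": 0,"tz": 0,"wx": 0,"wy": 0,"wz": 0,"claw": 0.7},{"tx": 0,"ty": 0,"tz": 0,"wx": 0,"wy": 0,"wz": 0,"claw": 0.68},{"tx": 0,"ty": 0,"tz": 0,"wx": 0,"wy": 0,"wz": 0,"claw": 0.68}]}}

```text
clock: 6.18
ee_pos: [479.1, 272.7, 12.5]
tool_rot: [-3.14, -0.004, -0.07]
force: [-0.1, 0.0, -0.3]
finger_gap: 29.3
```

```bash
python3 at.py
```

```text
6.1833 [479.1 272.7  12.5] [-179.9    -0.21   -4.03] [-0.1  0.  -0.3] [-0.04 -0.05 -0.02] 29.3 [ 0.38  0.64  1.69 -0.    0.8   0.45]
```

Request:
{"fn": "jog_arm", "kwargs": {"increments": [{"tx": 0,"ty": 0,"tz": -0.01,"wx": 0,"wy": 0,"wz": 0,"claw": 0.68},{"tx": 0,"ty": 0,"tz": -0.035,"wx": 0,"wy": 0,"wz": 0,"claw": 0.68},{"tx": 0,"ty": 0,"tz": -0.07,"wx": 0,"wy": 0,"wz": 0,"claw": 0.6},{"tx": 0,"ty": 0,"tz": -0.1,"wx": 0,"wy": 0,"wz": 0,"claw": 0.6},{"tx": 0,"ty": 0,"tz": -0.1,"wx": 0,"wy": 0,"wz": 0,"claw": 0.6},{"tx": 0,"ty": 0,"tz": -0.1,"wx": 0,"wy": 0,"wz": 0,"claw": 0.6}]}}

```text
clock: 6.68
ee_pos: [479.9, 273.0, 115.1]
tool_rot: [-3.138, -0.008, -0.07]
force: [0.5, -0.1, -1.8]
finger_gap: 36.7
```

```bash
python3 - <<'E'
from at import *
goal([428.9,332.9,70],-4)
b,d=snap('side','side4')
cv2.imwrite('pics/c4.png',cv2.resize(b[230:360,310:410],(460,600))[:,:,::-1])
P=cloud("side",d).reshape(-1,3)
a=np.radians(-4); c,s=np.cos(a),np.sin(a); q=P-[478.7,271.3,0]; x=q[:,0]*c+q[:,1]*s; y=-q[:,0]*s+q[:,1]*c; z=q[:,2]
m=(z>26.5)&(z<36)&(abs(y)<75)&(abs(x)<16); print(m.sum(),np.percentile(x[m],[2,98]),np.percentile(y[m],[2,98]),z[m].mean(),np.polyfit(y[m],x[m],1),np.polyfit(y[m],z[m],1))
m=(z>27)&(z<36)&(abs(x+53.5)<12)&(abs(y)<90); print(m.sum(),np.percentile(x[m],[2,98]),np.percentile(y[m],[2,98]),z[m].max(),np.polyfit(y[m],x[m],1))
E
```

```text
6.6833 [479.9 273.  115.1] [-179.77   -0.47   -4.03] [ 0.5 -0.1 -1.8] [-0.08 -0.05  0.02] 36.7 [0.38 0.5  1.61 0.   1.02 0.45]
t(m) [-0.0555 -0.0559  0.0449] w(deg) [-0.23 -0.47 -0.03]
576 [-9.38722326 14.50618091] [-62.94515423  71.05102727] 29.834988850630925 [0.00261176 0.75406766] [-3.83338790e-04  2.98373406e+01]
449 [-60.95779695 -48.03887298] [-73.25203616  77.70110962] 35.39808646648151 [-2.62749810e-03 -5.43503195e+01]
```

View pics/c4.png

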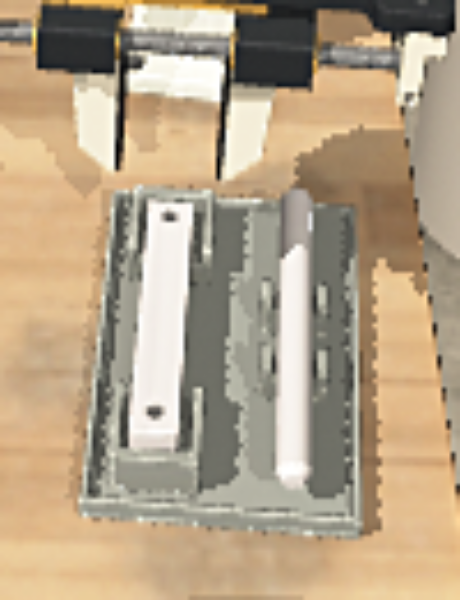

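Request:
{"fn": "jog_arm", "kwargs": {"increments": [{"tx": -0.028,"ty": -0.028,"tz": 0,"wx": -0.2,"wy": -0.47,"wz": 0,"claw": 0.6},{"tx": -0.056,"ty": -0.056,"tz": 0,"wx": -0.2,"wy": -0.47,"wz": 0,"claw": 0.6},{"tx": -0.056,"ty": -0.056,"tz": 0.03,"wx": -0.2,"wy": -0.47,"wz": 0,"claw": 0.6},{"tx": -0.056,"ty": -0.056,"tz": 0.045,"wx": -0.2,"wy": -0.47,"wz": 0,"claw": 0.6},{"tx": -0.056,"ty": -0.056,"tz": 0.045,"wx": -0.2,"wy": -0.47,"wz": 0,"claw": 0.6},{"tx": -0.056,"ty": -0.056,"tz": 0.045,"wx": -0.2,"wy": -0.47,"wz": 0,"claw": 0.6}]}}

```text
clock: 7.23
ee_pos: [426.1, 331.9, 66.8]
tool_rot: [3.138, 0.007, -0.07]
force: [-0.0, 0.5, 1.0]
finger_gap: 36.1
```

```bash
python3 - <<'E'
from at import *
goal([428.7,332.9,11],-4)
b,d=snap('side','side5')
cv2.imwrite('pics/c5.png',cv2.resize(b[230:360,310:410],(460,600))[:,:,::-1])
E
```

```text
7.2333 [426.1 331.9  66.8] [179.8    0.38  -4.02] [-0.   0.5  1. ] [-0.02 -0.03 -0.01] 36.1 [0.52 0.55 1.68 0.   0.92 0.59]
t(m) [ 0.0029 -0.0014  0.0557] w(deg) [ 0.2   0.38 -0.02]
```

View pics/c5.png

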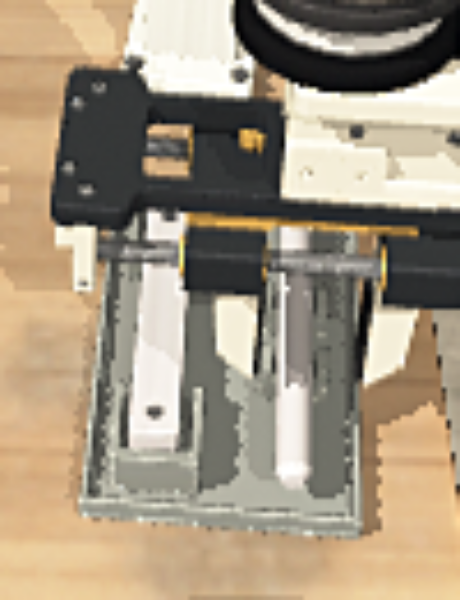

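Request:
{"fn": "jog_arm", "kwargs": {"increments": [{"tx": 0.003,"ty": -0.0014,"tz": 0.02,"wx": 0.2,"wy": 0.4,"wz": 0,"claw": 0.66},{"tx": 0.003,"ty": -0.0014,"tz": 0.04,"wx": 0.2,"wy": 0.4,"wz": 0,"claw": 0.66},{"tx": 0.003,"ty": -0.0014,"tz": 0.05,"wx": 0.2,"wy": 0.4,"wz": 0,"claw": 0.66},{"tx": 0.003,"ty": -0.0014,"tz": 0.0557,"wx": 0.2,"wy": 0.4,"wz": 0,"claw": 0.66},{"tx": 0.003,"ty": -0.0014,"tz": 0.0557,"wx": 0.2,"wy": 0.4,"wz": 0,"claw": 0.66},{"tx": 0.003,"ty": -0.0014,"tz": 0.0557,"wx": 0.2,"wy": 0.4,"wz": 0,"claw": 0.66}]}}

```text
clock: 7.78
ee_pos: [430.5, 333.4, 12.8]
tool_rot: [-3.14, -0.003, -0.071]
force: [0.0, -0.6, -0.1]
finger_gap: 31.2
```

```bash
python3 at.py
```

```text
7.7833 [430.5 333.4  12.8] [-179.88   -0.19   -4.07] [ 0.  -0.6 -0.1] [ 0.02 -0.09 -0.05] 31.2 [ 0.52  0.63  1.71 -0.    0.79  0.59]
```

Request:
{"fn": "jog_arm", "kwargs": {"increments": [{"tx": -0.0018,"ty": 0,"tz": 0.0018,"wx": -0.1,"wy": -0.2,"wz": 0,"claw": 0.66},{"tx": -0.0018,"ty": 0,"tz": 0.0018,"wx": -0.1,"wy": -0.2,"wz": 0,"claw": 0.7},{"tx": -0.0018,"ty": 0,"tz": 0.0018,"wx": -0.1,"wy": -0.2,"wz": 0,"claw": 0.97},{"tx": -0.0018,"ty": 0,"tz": 0.0018,"wx": -0.1,"wy": -0.2,"wz": 0,"claw": 0.97},{"tx": -0.0018,"ty": 0,"tz": 0.0018,"wx": -0.1,"wy": -0.2,"wz": 0,"claw": 0.97},{"tx": -0.0018,"ty": 0,"tz": 0.0018,"wx": -0.1,"wy": -0.2,"wz": 0,"claw": 0.97}], "squeeze": 50}}

```text
clock: 8.28
ee_pos: [428.8, 333.7, 11.3]
tool_rot: [-3.141, -0.0, -0.071]
force: [-0.3, 0.4, 0.7]
finger_gap: 12.5
```

```bash
python3 at.py
```

```text
8.2833 [428.8 333.7  11.3] [-1.7996e+02 -1.0000e-02 -4.0700e+00] [-0.3  0.4  0.7] [-0.05 -0.09 -0.08] 12.5 [0.52 0.64 1.72 0.   0.79 0.59]
```

Request:
{"fn": "jog_arm", "kwargs": {"increments": [{"tx": 0,"ty": 0,"tz": -0.01,"wx": 0,"wy": 0,"wz": 0,"claw": 0.97},{"tx": 0,"ty": 0,"tz": -0.03,"wx": 0,"wy": 0,"wz": 0,"claw": 0.97},{"tx": 0,"ty": 0,"tz": -0.06,"wx": 0,"wy": 0,"wz": 0,"claw": 0.97},{"tx": 0,"ty": 0,"tz": -0.06,"wx": 0,"wy": 0,"wz": 0,"claw": 0.97},{"tx": 0,"ty": 0,"tz": -0.06,"wx": 0,"wy": 0,"wz": 0,"claw": 0.97}]}}

```text
clock: 8.7
ee_pos: [429.8, 334.2, 73.2]
tool_rot: [-3.139, -0.003, -0.071]
force: [-0.5, 0.1, -1.2]
finger_gap: 12.4
```

```bash
cat > rodm.py <<'E'
from at import *
def rod(f,n="side",s=s):
    P=cloud(n,np.load(f"pics/{f}.npz")["d"]).reshape(-1,3)
    R=Ro.from_euler('xyz',s['tool_rot']); q=R.inv().apply(P-s['ee_pos'])
    m=(abs(q[:,0])<11)&(q[:,1]>-60)&(q[:,1]<150)&(q[:,2]<5)&(q[:,2]>-28)&((q[:,1]>14)|(q[:,1]<-12))
    k=q[m]; print(n,m.sum())
    if m.sum()<8: return
    print("range",k.min(0).round(1),k.max(0).round(1))
    for lo in range(-40,150,10):
        t=k[(k[:,1]>=lo)&(k[:,1]<lo+10)]
        if len(t)>4: print(lo+5,len(t),"x",np.percentile(t[:,0],[5,50,95]).round(1),"z",np.percentile(t[:,2],[5,50,95]).round(1))
E
python3 - <<'E'
from rodm import *
b,d=snap('side','side6'); a,d1=snap('top','top6')
rod('side6'); rod('top6','top')
out=np.hstack([cv2.resize(b[220:350,310:410],(400,520)),cv2.resize(a[240:340,225:325],(400,520))])
cv2.imwrite('pics/c6.png',out[:,:,::-1])
E
```

```text
8.7 [429.8 334.2  73.2] [-179.83   -0.2    -4.07] [-0.5  0.1 -1.2] [ 0.06 -0.09  0.  ] 12.4 [0.52 0.54 1.67 0.   0.92 0.59]
side 127
range [ -6.2 -22.4 -22.9] [ 7.4 56.7 -8.4]
-25 18 x [-3.   0.7  4.1] z [-19.5 -15.4 -11. ]
-15 42 x [-5.9  1.   7.1] z [-22.  -18.5 -13.8]
15 16 x [-5.8  0.5  3.5] z [-21.5 -19.4 -17.5]
25 23 x [-5.8 -2.   3.2] z [-21.6 -19.4 -16.8]
45 15 x [-5.8 -1.8  2.3] z [-20.9 -19.8 -16.3]
55 13 x [-5.7 -3.6  2.4] z [-21.3 -18.7 -17.3]
top 297
range [ -7.1  49.3 -22.7] [  7.1 138.   -5.9]
55 35 x [-5.7  0.4  6.3] z [-20.7 -15.9 -11. ]
65 31 x [-5.3  0.6  6.8] z [-19.7 -16.1 -11. ]
75 33 x [-6.5 -0.4  5.6] z [-19.5 -15.8 -11. ]
85 35 x [-6.1  0.1  6. ] z [-21.7 -16.4 -10.5]
95 35 x [-5.5  0.7  6.6] z [-20.  -15.4 -10.5]
105 33 x [-6.7 -0.6  5.3] z [-19.4 -15.9 -10.1]
115 35 x [-6.4 -0.1  6. ] z [-19.5 -14.2 -11.8]
125 35 x [-5.7  0.5  6.5] z [-19.3 -14.6 -11. ]
135 23 x [-5.2  0.8  5. ] z [-19.2 -14.1  -9.6]
```

View pics/c6.png

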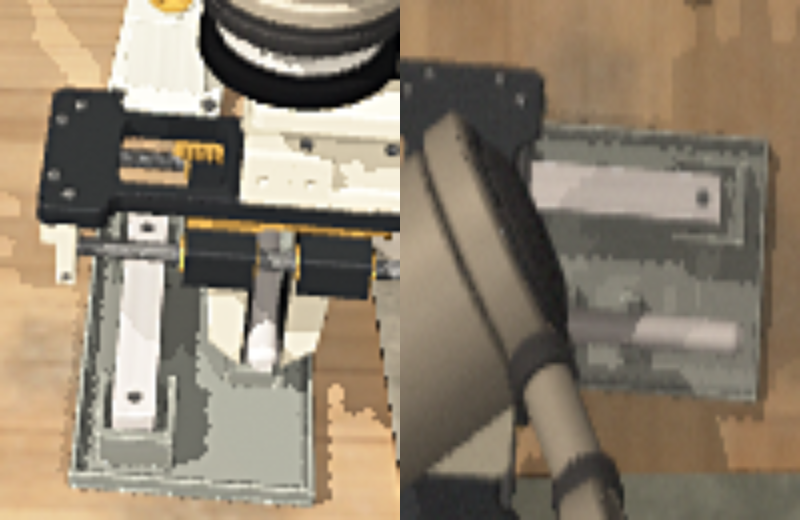

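```bash
python3 - <<'E'
from h import *
for n in("top0","side0"):
    P=cloud(n[:-1],np.load(f"pics/{n}.npz")["d"]).reshape(-1,3)
    for y in range(60,240,15):
        m=(P[:,2]>60)&(P[:,2]<260)&(abs(P[:,1]-y)<8)&(P[:,0]>500)&(P[:,0]<750)
        if m.any(): print(n,y,np.percentile(P[m,0],1).round(0),end="; ")
    print()
E
python3 - <<'E'
from at import *
goal([486.2,239.3,95],-8.4)
goal([486.2,239.3,67.5],-8.4)
E
```

```text
top0 60 644.0; top0 75 624.0; top0 90 601.0; top0 105 591.0; top0 120 596.0; top0 135 602.0; top0 150 613.0; top0 165 624.0; top0 180 635.0; top0 195 648.0; top0 210 660.0; top0 225 670.0; 
side0 60 672.0; side0 75 653.0; side0 90 600.0; side0 105 589.0; side0 120 595.0; side0 135 601.0; side0 150 612.0; side0 165 624.0; side0 180 635.0; side0 195 646.0; side0 210 659.0; side0 225 670.0; 
8.8 [428.3 333.3  71. ] [-1.7999e+02  3.0000e-02 -4.0700e+00] [-0.6 -0.2 -1.8] [ 0.05 -0.14 -0.01] 12.8 [0.52 0.55 1.67 0.   0.92 0.59]
t(m) [ 0.0644  0.0897 -0.0241] w(deg) [-0.01  0.03  4.33]
t(m) [0.0644 0.0897 0.0034] w(deg) [-0.01  0.03  4.33]
```

Request:
{"fn": "jog_arm", "kwargs": {"increments": [{"tx": 0.016,"ty": 0.02,"tz": -0.005,"wx": 0,"wy": 0,"wz": 1,"claw": 0.97},{"tx": 0.032,"ty": 0.04,"tz": -0.005,"wx": 0,"wy": 0,"wz": 2,"claw": 0.97},{"tx": 0.048,"ty": 0.06,"tz": -0.005,"wx": 0,"wy": 0,"wz": 3.5,"claw": 0.97},{"tx": 0.06,"ty": 0.075,"tz": 0,"wx": 0,"wy": 0,"wz": 4.3,"claw": 0.97},{"tx": 0.065,"ty": 0.08,"tz": 0.0034,"wx": 0,"wy": 0,"wz": 4.33,"claw": 0.97},{"tx": 0.065,"ty": 0.08,"tz": 0.0034,"wx": 0,"wy": 0,"wz": 4.33,"claw": 0.97},{"tx": 0.065,"ty": 0.08,"tz": 0.0034,"wx": 0,"wy": 0,"wz": 4.33,"claw": 0.97},{"tx": 0.065,"ty": 0.08,"tz": 0.0034,"wx": 0,"wy": 0,"wz": 4.33,"claw": 0.97}]}}

```text
clock: 9.47
ee_pos: [486.5, 249.6, 67.1]
tool_rot: [3.141, 0.002, -0.146]
force: [0.6, 0.2, -0.5]
finger_gap: 13.1
```

```bash
python3 - <<'E'
from rodm import *
b,d=snap('side','side7'); a,d1=snap('top','top7')
rod('side7'); rod('top7','top')
goal([487.7,249.1,67.5],-8.4)
out=np.hstack([cv2.resize(b[170:320,300:400],(400,600)),cv2.resize(a[240:340,270:420],(400,600))])
cv2.imwrite('pics/c7.png',out[:,:,::-1])
E
```

```text
9.4667 [486.5 249.6  67.1] [ 1.7999e+02  1.1000e-01 -8.3500e+00] [ 0.6  0.2 -0.5] [ 0.02 -0.14  0.02] 13.1 [0.33 0.56 1.66 0.   0.92 0.48]
side 97
range [ -6.4 -23.  -21.9] [  7.4  65.5 -10.6]
-25 17 x [-4.6  0.7  4.5] z [-19.4 -15.5 -11.1]
-15 28 x [-5.9 -0.1  6.9] z [-20.9 -18.4 -13.1]
15 13 x [-3.   0.9  6.3] z [-21.8 -19.3 -17.4]
25 14 x [-0.9  2.2  6.3] z [-21.5 -19.9 -16.9]
35 9 x [0.7 4.6 6.7] z [-21.2 -18.6 -16.1]
55 12 x [0.6 3.1 6.4] z [-21.6 -19.4 -17. ]
top 195
range [ -6.   43.7 -25.2] [  7.9 137.1  -8.5]
75 9 x [-0.4  4.6  7.2] z [-19.2 -16.8 -12.8]
85 32 x [-4.5  1.2  6.9] z [-21.4 -17.1 -13.3]
95 35 x [-5.4  1.1  7.3] z [-21.6 -16.7 -11.5]
105 33 x [-5.5  0.6  6.7] z [-21.9 -17.2 -10.7]
115 30 x [-5.   0.6  6.9] z [-22.2 -17.8 -12.5]
125 34 x [-5.3  0.7  7.4] z [-20.8 -15.9 -11.1]
135 21 x [-4.1  0.6  6.2] z [-21.3 -17.5 -11.7]
t(m) [0.001  0.0006 0.    ] w(deg) [-0.01  0.05  0.09]
```

View pics/c7.png

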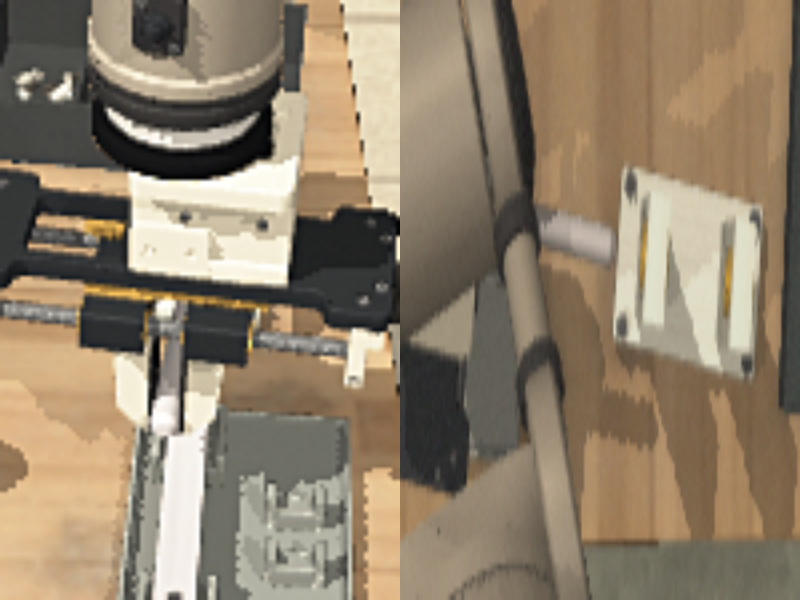

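```bash
cat > sf.py <<'E'
from h import *
import sys
def go(f,n,yaw=-8.4):
    P=cloud(n,np.load(f"pics/{f}.npz")["d"]).reshape(-1,3)
    a=np.radians(yaw); c,s=np.cos(a),np.sin(a); q=P-[458.4,50.3,0]; x=q[:,0]*c+q[:,1]*s; y=-q[:,0]*s+q[:,1]*c; z=q[:,2]
    m=(z>72)&(z<95)&(abs(x)<12)&(y>48)&(y<240)
    for lo in range(45,240,12):
        k=m&(y>=lo)&(y<lo+12)
        if k.sum()>8:
            # circle fit radius 7 fixed
            from scipy.optimize import least_squares
            r=least_squares(lambda p:np.hypot(x[k]-p[0],z[k]-p[1])-7,[0,80],loss="soft_l1")
            print(n,lo+6,k.sum(),r.x.round(2),"x",np.percentile(x[k],[3,97]).round(1),"ztop",np.percentile(z[k],90).round(1))
    print("rod end y",np.percentile(y[m],[.5,99.5]).round(1))
    for sg in(1,-1):
        k=(abs(z-100)<4)&(abs(x)<30)&(abs(y-33*sg)<14); print("block",sg,np.percentile(x[k],[1,99]).round(1) if k.sum()>10 else "",np.median(z[k]).round(1) if k.sum() else "", np.percentile(y[k],[2,98]).round(1) if k.sum()>10 else "")
    k=(abs(z-12)<4)&(abs(x)<40)&(abs(y)<66); print("base",np.percentile(x[k],[.5,99.5]).round(1) if k.sum()>10 else "")
if __name__=="__main__":
    go(sys.argv[1],sys.argv[2])
E
python3 sf.py top7 top; python3 sf.py side7 side; python3 at.py
```

```text
top 63 14 [ 2.19 79.55] x [-5.1  4.5] ztop 87.4
top 75 40 [-0.74 78.1 ] x [-6.6  6.4] ztop 86.8
top 87 38 [-0.48 79.79] x [-6.5  6.2] ztop 89.0
top 99 39 [-0.31 79.5 ] x [-6.7  6.2] ztop 87.5
top 111 40 [ 0.19 78.89] x [-6.7  5.7] ztop 88.4
top 123 23 [ 0.2  78.63] x [-5.9  6.5] ztop 87.1
rod end y [ 64.2 126.4]
block 1 [-21.2  21.7] 99.9 [25.7 41.1]
block -1 [-21.2  21.5] 100.1 [-40.7 -24.8]
base [-31.5  32. ]
side 147 12 [-1.5  80.75] x [-0.7  5.2] ztop 88.4
side 171 15 [-1.11 80.71] x [-2.   5.9] ztop 88.4
side 183 22 [-1.44 81.04] x [-4.2  5. ] ztop 88.6
side 195 27 [-0.28 80.81] x [-4.5  5.7] ztop 88.6
side 207 83 [-0.32 81.83] x [-11.6  10.8] ztop 92.6
side 219 49 [-1.04 79.79] x [-7.2  5.6] ztop 87.4
rod end y [136.7 224.1]
block 1   
block -1   
base [-32.2  23.8]
9.5667 [486.8 249.8  67.5] [-1.7999e+02  5.0000e-02 -8.3100e+00] [ 0.5 -0.  -1.3] [ 0.07 -0.07  0.01] 12.8 [0.33 0.56 1.66 0.   0.92 0.48]
```

Request:
{"fn": "jog_arm", "kwargs": {"increments": [{"tx": 0.0005,"ty": 0.006,"tz": -0.0005,"wx": 0,"wy": 0.05,"wz": 0.1,"claw": 0.97},{"tx": 0.0005,"ty": 0.012,"tz": -0.0005,"wx": 0,"wy": 0.05,"wz": 0.1,"claw": 0.97},{"tx": 0.0005,"ty": 0.018,"tz": -0.0005,"wx": 0,"wy": 0.05,"wz": 0.1,"claw": 0.97},{"tx": 0.0005,"ty": 0.022,"tz": -0.0005,"wx": 0,"wy": 0.05,"wz": 0.1,"claw": 0.97},{"tx": 0.0005,"ty": 0.026,"tz": -0.0005,"wx": 0,"wy": 0.05,"wz": 0.1,"claw": 0.97},{"tx": 0.0005,"ty": 0.03,"tz": -0.0005,"wx": 0,"wy": 0.05,"wz": 0.1,"claw": 0.97},{"tx": 0.0005,"ty": 0.03,"tz": -0.0005,"wx": 0,"wy": 0.05,"wz": 0.1,"claw": 0.97}]}}

```text
clock: 10.15
ee_pos: [482.8, 219.2, 68.0]
tool_rot: [3.141, 0.0, -0.148]
force: [0.0, 0.6, -2.3]
finger_gap: 12.4
```

```bash
python3 - <<'E'
from at import *
b,d=snap('side','side8'); a,d1=snap('top','top8')
out=np.hstack([cv2.resize(b[150:270,300:400],(400,480)),cv2.resize(a[250:330,320:420],(400,480))])
cv2.imwrite('pics/c8.png',out[:,:,::-1])
E
python3 sf.py top8 top;python3 at.py
```

```text
10.15 [482.8 219.2  68. ] [ 1.7999e+02  2.0000e-02 -8.4600e+00] [ 0.   0.6 -2.3] [ 0.06 -0.04  0.05] 12.4 [0.28 0.53 1.71 0.   0.9  0.43]
top 51 29 [ 0.09 79.91] x [-5.8  5.9] ztop 88.2
top 63 40 [ 0.77 79.58] x [-6.4  6.2] ztop 87.4
top 75 41 [ 0.55 79.64] x [-6.3  6.6] ztop 87.4
top 87 17 [ 0.3  80.06] x [-4.2  6.9] ztop 88.5
rod end y [ 48.3 118.9]
block 1 [-21.2  21.7] 100.0 [25.7 41. ]
block -1 [-21.   21.8] 100.0 [-40.4 -24.7]
base [-31.5  32. ]
10.25 [483.  219.9  68.1] [-179.98   -0.     -8.44] [-1.   0.4 -1.5] [ 0.08 -0.1   0.  ] 12.5 [0.28 0.53 1.71 0.   0.9  0.43]
```

View pics/c8.png

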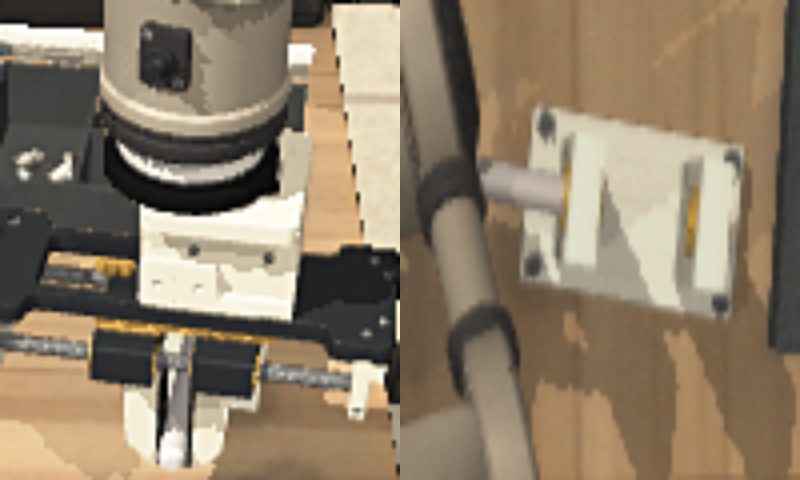

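Request:
{"fn": "jog_arm", "kwargs": {"increments": [{"tx": 0.0002,"ty": 0.006,"tz": 0,"wx": 0,"wy": 0,"wz": 0,"claw": 0.97},{"tx": 0.0002,"ty": 0.012,"tz": 0,"wx": 0,"wy": 0,"wz": 0,"claw": 0.97},{"tx": 0.0002,"ty": 0.018,"tz": 0,"wx": 0,"wy": 0,"wz": 0,"claw": 0.97},{"tx": 0.0002,"ty": 0.024,"tz": 0,"wx": 0,"wy": 0,"wz": 0,"claw": 0.97},{"tx": 0.0002,"ty": 0.03,"tz": 0,"wx": 0,"wy": 0,"wz": 0,"claw": 0.97},{"tx": 0.0002,"ty": 0.035,"tz": 0,"wx": 0,"wy": 0,"wz": 0,"claw": 0.97},{"tx": 0.0002,"ty": 0.038,"tz": 0,"wx": 0,"wy": 0,"wz": 0,"claw": 0.97},{"tx": 0.0002,"ty": 0.04,"tz": 0,"wx": 0,"wy": 0,"wz": 0,"claw": 0.97},{"tx": 0.0002,"ty": 0.04,"tz": 0,"wx": 0,"wy": 0,"wz": 0,"claw": 0.97}]}}

```text
clock: 11.0
ee_pos: [477.4, 179.9, 68.1]
tool_rot: [-3.141, -0.0, -0.148]
force: [1.0, -0.1, -1.8]
finger_gap: 12.9
```

```bash
python3 - <<'E'
from at import *
b,d=snap('side','side9'); a,d1=snap('top','top9')
cv2.imwrite('pics/c9.png',cv2.resize(a[250:330,320:420],(600,480))[:,:,::-1])
P=cloud("top",d1).reshape(-1,3)
an=np.radians(-8.4); c,sn=np.cos(an),np.sin(an); q=P-[458.4,50.3,0]; x=q[:,0]*c+q[:,1]*sn; y=-q[:,0]*sn+q[:,1]*c; z=q[:,2]
m=(z>72)&(z<93)&(abs(x)<12)&(abs(y)<22)
print("gap rod",m.sum(), x[m].mean(),np.percentile(y[m],[1,99]),z[m].max())
p=s['ee_pos']-[458.3,50.3,0]; print("tcp x',y'",p[0]*c+p[1]*sn,-p[0]*sn+p[1]*c)
E
python3 at.py; python3 sf.py top9 top
```

```text
11.0 [477.4 179.9  68.1] [-179.99   -0.     -8.48] [ 1.  -0.1 -1.8] [ 0.02 -0.11 -0.04] 12.9 [0.21 0.5  1.77 0.   0.87 0.36]
gap rod 90 0.32735353950166957 [-6.01747389 21.75363746] 90.35881877946504
tcp x',y' -0.08340018234773083 130.9923422111444
11.1 [477.4 180.4  68.1] [-1.7998e+02 -1.0000e-02 -8.4500e+00] [ 0.1 -0.1 -1.3] [ 0.06 -0.12 -0.06] 12.8 [0.21 0.5  1.77 0.   0.87 0.36]Traceback (most recent call last):
  File "sf.py", line 19, in <module>
    go(sys.argv[1],sys.argv[2])
    ~~^^^^^^^^^^^^^^^^^^^^^^^^^
  File "sf.py", line 14, in go
    print("rod end y",np.percentile(y[m],[.5,99.5]).round(1))
                      ~~~~~~~~~~~~~^^^^^^^^^^^^^^^^
    return _quantile_unchecked(
        a, q, axis, out, overwrite_input, method, keepdims, weights)
    return _ureduce(a,
                    func=_quantile_ureduce_func,
    ...<5 lines>...
                    overwrite_input=overwrite_input,
                    method=method)
    r = func(a, **kwargs)
    result = _quantile(arr,
                       quantiles=q,
    ...<2 lines>...
                       out=out,
                       weights=wgt)
    slices_having_nans = np.isnan(arr[-1, ...])
                                  ~~~^^^^^^^^^
IndexError: index -1 is out of bounds for axis 0 with size 0
```

View pics/c9.png

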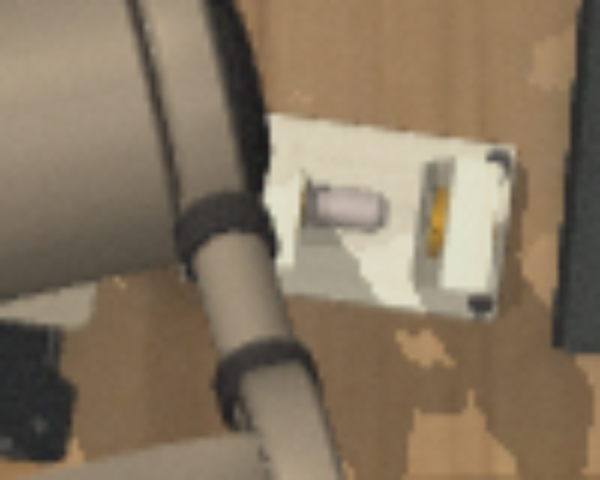

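Request:
{"fn": "jog_arm", "kwargs": {"increments": [{"tx": 0,"ty": 0.006,"tz": 0,"wx": 0,"wy": 0,"wz": 0,"claw": 0.97},{"tx": 0,"ty": 0.012,"tz": 0,"wx": 0,"wy": 0,"wz": 0,"claw": 0.97},{"tx": 0,"ty": 0.018,"tz": 0,"wx": 0,"wy": 0,"wz": 0,"claw": 0.97},{"tx": 0,"ty": 0.023,"tz": 0,"wx": 0,"wy": 0,"wz": 0,"claw": 0.97},{"tx": 0,"ty": 0.028,"tz": 0,"wx": 0,"wy": 0,"wz": 0,"claw": 0.97},{"tx": 0,"ty": 0.032,"tz": 0,"wx": 0,"wy": 0,"wz": 0,"claw": 0.97},{"tx": 0,"ty": 0.035,"tz": 0,"wx": 0,"wy": 0,"wz": 0,"claw": 0.97},{"tx": 0,"ty": 0.035,"tz": 0,"wx": 0,"wy": 0,"wz": 0,"claw": 0.97}]}}

```text
clock: 11.77
ee_pos: [472.2, 145.1, 68.1]
tool_rot: [-3.141, -0.0, -0.148]
force: [-0.0, -0.6, -0.7]
finger_gap: 12.6
```

```bash
cat > tp.py <<'E'
from at import *
an=np.radians(-8.4); c,sn=np.cos(an),np.sin(an)
p=s['ee_pos']-[458.3,50.3,0]; print("tcp x',y'",p[0]*c+p[1]*sn,-p[0]*sn+p[1]*c)
E
python3 tp.py
```

```text
11.7667 [472.2 145.1  68.1] [-179.98   -0.     -8.49] [-0.  -0.6 -0.7] [ 0.07 -0.13  0.04] 12.6 [0.14 0.48 1.81 0.   0.85 0.29]
tcp x',y' -0.09185894343949741 95.83911968780104
```

Tip is now inside the second bushing with no force; continue to the end.

Request:
{"fn": "jog_arm", "kwargs": {"increments": [{"tx": 0,"ty": 0.006,"tz": 0,"wx": 0,"wy": 0,"wz": 0,"claw": 0.97},{"tx": 0,"ty": 0.012,"tz": 0,"wx": 0,"wy": 0,"wz": 0,"claw": 0.97},{"tx": 0,"ty": 0.017,"tz": 0,"wx": 0,"wy": 0,"wz": 0,"claw": 0.97},{"tx": 0,"ty": 0.022,"tz": 0,"wx": 0,"wy": 0,"wz": 0,"claw": 0.97},{"tx": 0,"ty": 0.026,"tz": 0,"wx": 0,"wy": 0,"wz": 0,"claw": 0.97},{"tx": 0,"ty": 0.029,"tz": 0,"wx": 0,"wy": 0,"wz": 0,"claw": 0.97},{"tx": 0,"ty": 0.031,"tz": 0,"wx": 0,"wy": 0,"wz": 0,"claw": 0.97},{"tx": 0,"ty": 0.031,"tz": 0,"wx": 0,"wy": 0,"wz": 0,"claw": 0.97},{"tx": 0,"ty": 0.031,"tz": 0,"wx": 0,"wy": 0,"wz": 0,"claw": 0.97}]}}

```text
clock: 12.52
ee_pos: [467.7, 114.4, 68.1]
tool_rot: [-3.141, -0.0, -0.148]
force: [0.4, -0.1, -1.2]
finger_gap: 12.6
```

```bash
python3 - <<'E'
from tp import *
b,d=snap('side','side10'); a,d1=snap('top','top10')
out=np.hstack([cv2.resize(b[120:260,300:400],(400,560)),cv2.resize(a[250:330,330:430],(400,560))])
cv2.imwrite('pics/c10.png',out[:,:,::-1])
F=[]
for n,D in(("top",d1),("side",d)):
    P=cloud(n,D).reshape(-1,3)
    q=P-[458.4,50.3,0]; x=q[:,0]*c+q[:,1]*sn; y=-q[:,0]*sn+q[:,1]*c; z=q[:,2]
    for nm,lo,hi in(("gap",-21,21),("right",-90,-44),("left",44,100)):
        m=(z>70)&(z<93)&(abs(x)<9)&(y>lo)&(y<hi)
        if m.sum()>5: print(n,nm,m.sum(),"x",np.percentile(x[m],[3,97]).round(1),"y",np.percentile(y[m],[1,99]).round(1),"ztop",np.percentile(z[m],90).round(1))
E
python3 tp.py
```

```text
12.5167 [467.7 114.4  68.1] [-1.7998e+02 -1.0000e-02 -8.5000e+00] [ 0.4 -0.1 -1.2] [ 0.1  -0.13  0.03] 12.6 [0.08 0.46 1.85 0.   0.83 0.23]
tcp x',y' -0.07136175065378758 64.81092784798906
top right 68 x [-5.9  6.9] y [-72.4 -51.1] ztop 88.0
side gap 10 x [0.6 6.1] y [-18.5  -6.3] ztop 88.8
side left 116 x [-8.5  8.4] y [45.9 87.3] ztop 89.8
12.6167 [467.7 114.6  68.1] [-1.7998e+02 -1.0000e-02 -8.4800e+00] [-0.3 -0.2 -1.4] [ 0.08 -0.07  0.03] 12.9 [0.08 0.46 1.85 0.   0.83 0.23]
tcp x',y' -0.1035285538364743 64.97858393451602
```

View pics/c10.png

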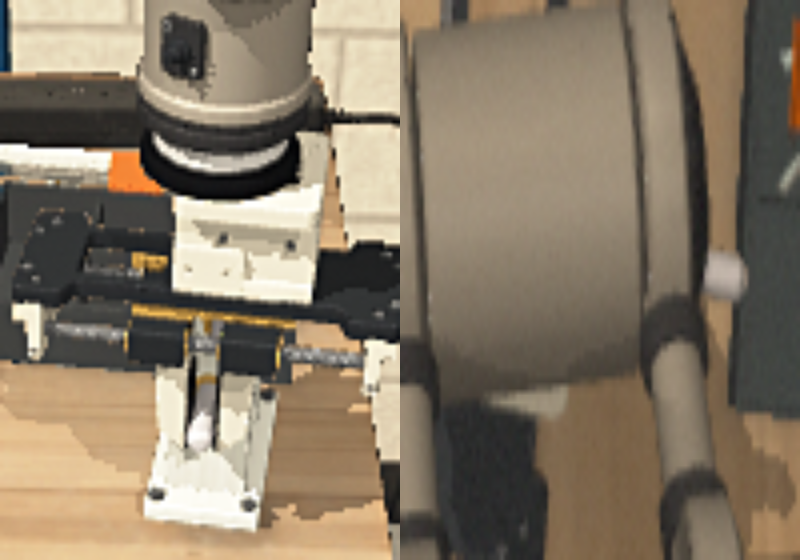

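```bash
python3 - <<'E'
from h import *
for f in("side0","side10"):
    P=cloud("side",np.load(f"pics/{f}.npz")["d"]).reshape(-1,3)
    for nm,x0,x1,y0,y1,zl in(("wood",370,500,425,560,12),("collar",550,620,180,270,12),("bar",455,500,200,345,26.5)):
        m=(P[:,0]>x0)&(P[:,0]<x1)&(P[:,1]>y0)&(P[:,1]<y1)&(P[:,2]>zl)&(P[:,2]<36); print(f,nm,m.sum(),P[m].mean(0).round(1))
print(ctrl.close_job())
E
```

```text
side0 wood 1371 [439.6 470.4  19.7]
side0 collar 223 [593.6 230.2  19.9]
side0 bar 49 [479.9 285.9  27.2]
side10 wood 1376 [439.5 470.4  19.8]
side10 collar 223 [593.8 230.5  20. ]
side10 bar 583 [479.6 277.2  30. ]
the job is handed in; nothing more can be done
None
```

I laid the straightedge in its tray compartment, then threaded the guide rod from the left through both bushings. I handed the job in at about 12.6 s with the gripper still holding the rod; the hand-in gives no verdict.

**Straightedge:** I lowered it until it touched the raised ends, then released it. It lies flat (slope about 0, top about 30 mm above the bench) and within about 1 mm of the compartment's centreline. A picture taken just before hand-in still shows it there.

**Rod:** Its ends are about 73 mm and 87 mm from the midpoint between the bushings, and the bushings end at 43 mm. The last wrist force was about 1.4 N downward, which is just the rod's weight, with under 0.4 N sideways, so it is not straining against the bushings.

**Bystanders:** The wooden block and collar read the same as at the start, to within 0.3 mm. I did not re-measure the tape measure, but the arm never went near it.

**Readings that disagreed:**
- The finger opening read about 12.7 mm on the 14 mm rod.
- Some early depth readings suggested the rod drooped by about 1°, but later ones did not, and it went through both bushings without contact force.

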